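Fetch the mug from under the monitor riser with a hook

ROBOT

A 7-joint arm with a two-finger parallel gripper is mounted at the origin on the work surface. World frame = base frame: x ahead of the robot, y to its left, z up, the work surface at z = 0. Lengths are in m, angles in rad, forces in N, time in s.
With the tool pointing down it reaches from about 0.4 to 0.875 m from the base axis. Payload 6.5 kg.
Tool frame: the origin (TCP) lies on the mounting face of the last link; the fingertips stand 166 mm ahead of it and the grasp point (between the pads) lies 147 mm ahead of it; z points along the fingers, y is the line along which they close (so a half turn about z gives the same grasp; the last joint's range is limited). The gripper opens to 88 mm and grips with 3 to 60 N. Pads are 18 mm wide; open, the fingers measure 123 mm over their backs; the gripper's body (75 mm by 187 mm) begins 45 mm behind the grasp point.
Start: joints at [-1.335, 0.536, -0.004, 1.538, 0.003, 1.067, -0.071], TCP at [0.193, 0.621, 0.405] pointing down, gripper open.
Joint ranges: [-2.7, 2.7], [-0.37, 2.16], [-1.27, 1.26], [0.24, 2.4], [-1.31, 4.45], [0.19, 1.91], [-2.76, 2.76]. Speed limits (rad/s): [2.39, 2.39, 3.14, 3.14, 3.14, 3.14, 3.14].

INTERFACE

Orientations are given as a unit quaternion [w, x, y, z].
In Python, from plant import ctrl, vision, workorder gives the robot as it stands.
- The arm moves only by the tool drive_tool, never from a script. Its argument "increments" is a list of rows, each an object with "slide": the shift along the tool's x, y, z as a fraction of full scale, a list of three; "roll": the turn about the tool's z as a fraction of full scale; "fingers": the finger opening in mm, from 0 to 88.1. In form: [{"slide": [x, y, z], "roll": roll, "fingers": fingers}, ...]. A call has 1 to 20 rows; each row is the pose to reach, as a shift and turn from the pose commanded when the call began, along the tool's axes at that moment; what a row does not reach only later rows make up. Full scale, the value 1, is 0.1 m for a shift and 60 degrees for a turn. A row lasts 1/12 s, in which the tool goes at most 41.7 mm and 7.16 degrees, less where a joint would pass 70% of its speed; a pose out of reach is approached as far as the arm can. A call with a number of a shift or a turn outside -1 to 1 is refused whole. A call with a gripper value outside its range is refused whole. The fingers move at their own pace and stop on an object; "force" is the grip in N (left out, the last holds). Time passes only in rows, so rows that repeat a pose let the fingers close. It gives the time, the measured TCP pose, the force, the opening and the grip force at its end, in the units of the state.
- ctrl.sense(): the state, without advancing time (a new reading comes with each control period).
- vision.camera(name): name is "side" or "top"; returns a dict with "color" (400x640x3 uint8, red, green, blue), "range_z" (400x640 float32, m along the optical axis (not along the pixel's ray), 0 where there is no reading), "intrinsics" (3x3 intrinsics, pixels), "R" (3x3) and "t" (3): a world point X has camera coordinates R X + t. Camera axes: x right, y down, z forward; pixel columns grow to the right and rows downward; lengths in m; the calibration is good to about 2 mm. A picture is of the moment at which its call begins.
- workorder.hand_in(): hands the job in; it is judged then, once.
The state is a dict: "clock": time; "joint_positions": joint angles; "dq": joint speeds; "effort": joint torques, N m; "tool_pos": TCP position; "eef_rot": TCP orientation; "wrist_force": force on the tool from outside, world axes, zero at the start; "torque": the same for the moment, N m; "finger_gap": finger opening in m; "grasp_force": force on a finger pad.
Only numpy, scipy, OpenCV 4.12 (cv2) and the standard library are available. Lean on these libraries where they do the work, as an engineer would, in place of code of your own. Each camera call takes 0.05 s, during which the arm holds its last target. There are 200 camera calls.

TASK

A mug stands far in under the clear monitor riser, where no hand can reach: draw the hook tool out from under the letter tray by its metal bar, lay it down on the open desk and take it again by its wooden handle. With the hook through the mug's handle, gently drag the mug out from under the riser without tipping it over (do not touch it with the fingers while any of it is under the riser), then lay the hook flat on the desk and stand the mug upright in the middle of the cork coaster. Leave the other things on the desk where they are.

Things in the scene. Friction and masses are not known exactly. Their poses are not given: they have to be found in the camera images.
- mug: Blue ceramic mug, about 260 g, 66 mm in diameter (62 at the foot), 85 mm high, wall 4 mm, open top. Origin: centre of its underside; z up. Its handle, an upright loop of 9 mm round bar, sticks out along the mug's own -y to 72 mm from its axis and at first points roughly to the riser's open front. Pulled higher up than about 30 mm above the desk it may tip over.
- mug_loop (a point): Point inside the opening of the mug's handle, 48 mm from the mug's axis along its -y, 30 mm above its underside. Here the opening reaches from 33 to 63 mm from the mug's axis and from 19 to 66 mm above the underside; one passes through it along the mug's x axis.
- riser: Fixed clear acrylic monitor riser: a plate 280 x 280 mm, 10 mm thick, underside 120 mm above the desk. Origin: on the desk under its centre; axes along its sides. A clear panel closes its +y side; the -y side (front, towards the middle of the desk) and both x sides are open. 18 mm posts at the front corners, at x = +-128, y = -128 mm. Mug and tin stand under it.
- hook: Loose flat-lying hook, 100 g. Origin: mid-length, underside; x points to the hook end. Wooden handle x -150 to -40 mm, 22 wide, 24 high. Aluminium bar x -40 to 150, 10 wide, 12 high, same underside. Round prong, 9 mm thick, axis 6 mm up, from x = 145 sideways to -y, tip 42 mm from the bar's centre line, at x = 140. At first only some 120-140 mm of bar stick out in front (+y) of the letter tray.
- hook_grip (a point): Middle of the hook tool's wooden handle (x = -95 mm, 12 mm above the underside).
- hook_prong (a point): Middle of the hook tool's prong (x = 142.5, y = -20, z = 6 mm in the hook's frame).
- tray: Fixed two-tier letter tray of dark steel, 250 mm (x) x 240 mm (y), 145 mm high, on four thin legs at its corners; 42 mm of free height beneath. Origin: on the desk under its centre. Its front edge is 120 mm from the origin along its +y.
- coaster: Fixed round cork coaster, 100 mm in diameter, 5 mm thick. Origin: centre of its underside.
- tin: Small closed tin, 40 mm in diameter, 55 mm high, under the riser beside the mug; leave it alone. Origin: centre of its underside.
- notes: Block of yellow notes, 76 x 76 x 24 mm; leave it alone. Origin: centre of its underside.
- stapler: Red stapler, 130 mm long (y), 36 mm wide, 40 mm high; leave it alone. Origin: centre of its underside.
- tape: Orange tape roll lying flat, 60 mm in diameter, 19 mm high; leave it alone. Origin: centre of its underside.
- weight: Green glass paperweight, 66 mm in diameter, 36 mm high; leave it alone. Origin: centre of its underside.
- pencup: Brass pen cup with pens, 72 mm in diameter, 150 mm high over the pens; leave it alone. Origin: centre of its underside.
Not all that is in view belongs to the job. There is more than one size of the coaster; the job needs the smallest.

How it is judged:
On the way, in this order (a step that is already met when the one before it is completed fails the run):
1. the hook tool lies let go, flat on the desk, its handle's middle in front of the letter tray's front edge (clear by 40 mm) (y of hook_grip in the frame of tray above 0.16 m and height (world z) of hook below 0.008 m and contact force between the fingers and hook below 0.1 N and linear speed of hook below 0.05 m/s), for 0.1 s.
2. held by its wooden handle and with its prong in the mug's handle, the hook is pulling the mug, which is still under the riser but at least 40 mm from where it started (contact force between hook and mug above 0.2 N and distance between the grasp point and hook_grip below 0.06 m and distance between hook_prong and mug_loop below 0.03 m and y of mug in the frame of riser between -0.15 and 0.02 m and distance of mug from where it was at the start of the episode above 0.04 m), for 0.03 s.
3. the mug stands wholly outside the riser's front edge (y of mug in the frame of riser below -0.173 m), for 0.1 s.
At the end, for the whole second after the job is handed in: The mug stands upright (within 0.1 rad), at rest and let go, with its whole foot on the coaster (its axis within 19 mm of the coaster's centre); the hook tool lies flat and still on the desk (within 6 mm and 0.08 rad), not touching the mug (horizontal distance between mug and coaster below 0.019 m and height (world z) of mug between 0.003 and 0.008 m and angle between mug's own z axis and vertical below 0.1 rad and linear speed of each of mug, hook below 0.02 m/s and height (world z) of hook below 0.006 m and angle between hook's own z axis and vertical below 0.08 rad and contact force between hook and mug below 0.1 N).
It fails at once if the mug is tipped by more than 0.5 rad (angle between mug's own z axis and vertical above 0.5 rad).
It fails at once if the fingers touch the mug while any of it is under the riser (contact force between the fingers and mug above 0.5 N and y of mug in the frame of riser above -0.165 m).
It fails at once if the mug is hit or pressed hard (over 25 N) by the hook (contact force between hook and mug above 25 N).
It fails at once if a bystander (tin, notes, stapler, tape roll, paperweight or pen cup) is moved by more than 30 mm (distance of any of tin, notes, stapler, tape, weight, pencup from where it was at the start of the episode above 0.03 m).
It also fails if it takes over 72 s, if anything falls off the work surface, if the arm or the gripper's body presses on something with over 40 N, if the wrist force passes 120 N, or if a joint passes its speed limit or range.

## Working session

There is one attempt and no reset: what is moved stays moved. The work goes in short steps, Python scripts to look and compute and a tool call to move; the robot and the scene stay as the last step left them, time stands still between calls to the robot, and variables do not carry over. Pictures are saved under pics/ and viewed, at most 13 in all, crops included, and the job is handed in when it is done.

Besides the shell and the picture viewer there is one more tool, called after "Call:" in YAML: its name, and indented under it one key for each argument. drive_tool: Moves the arm, as the interface text tells. Its arguments: {"type":"object","properties":{"increments":{"type":"array"},"force":{"type":"number"}},"required":["increments"]}

```bash
ls; mkdir -p pics
cat > h.py <<'E'
import numpy as np, cv2
from plant import ctrl, vision, workorder
def grab(n, name=None):
    c=vision.camera(n)
    if name: cv2.imwrite(f'pics/{name}.png',c['color'][:,:,::-1])
    return c
def pts(c):
    "world point per pixel from range"
    K=c['intrinsics'];z=c['range_z'];v,u=np.mgrid[:z.shape[0],:z.shape[1]]
    P=np.stack([(u-K[0,2])/K[0,0]*z,(v-K[1,2])/K[1,1]*z,z],-1)
    return (P-c['t'])@c['R']
def ray(c,u,v,h):
    K=c['intrinsics'];d=np.array([(u-K[0,2])/K[0,0],(v-K[1,2])/K[1,1],1.])@c['R']
    o=-c['t']@c['R'];return o+d*(h-o[2])/d[2]
E
python3 - <<'E'
from h import *
s=ctrl.sense();print({k:np.round(v,3) for k,v in s.items()})
for n in('top','side'):
    c=grab(n,n+'0');np.savez(n+'0.npz',**c);print(n,np.round(-c['t']@c['R'],3),np.round(c['R'],2).tolist(),c['intrinsics'].tolist())
E
```

```text
pics
{'clock': np.float64(0.0), 'joint_positions': array([-1.335,  0.537, -0.004,  1.539,  0.003,  1.067, -0.071]), 'dq': array([ 0.   ,  0.   ,  0.   , -0.001,  0.   ,  0.001,  0.002]), 'effort': array([ 1.0000e-03, -5.7101e+01,  9.9100e-01, -2.5159e+01, -5.6000e-02,
        1.8000e-02,  0.0000e+00]), 'tool_pos': array([0.193, 0.62 , 0.404]), 'eef_rot': array([-0.   ,  0.15 ,  0.989, -0.001]), 'wrist_force': array([-0.158,  0.648, -0.564]), 'torque': array([ 0.038, -0.044, -0.006]), 'grasp_force': np.float64(0.0), 'finger_gap': np.float64(0.088)}
top [ 0.449 -0.092  1.003] [[0.02, -1.0, 0.0], [-0.99, -0.02, -0.12], [0.12, -0.0, -0.99]] [[368.8667626469142, 0.0, 324.6344824896831], [0.0, 368.8667626469142, 203.67116609128544], [0.0, 0.0, 1.0]]
side [0.424 0.583 0.91 ] [[-0.99, -0.16, -0.02], [-0.12, 0.77, -0.62], [0.12, -0.61, -0.78]] [[398.16338215986974, 0.0, 320.74908853203317], [0.0, 398.16338215986974, 187.4742604398247], [0.0, 0.0, 1.0]]
```

View pics/top0.png

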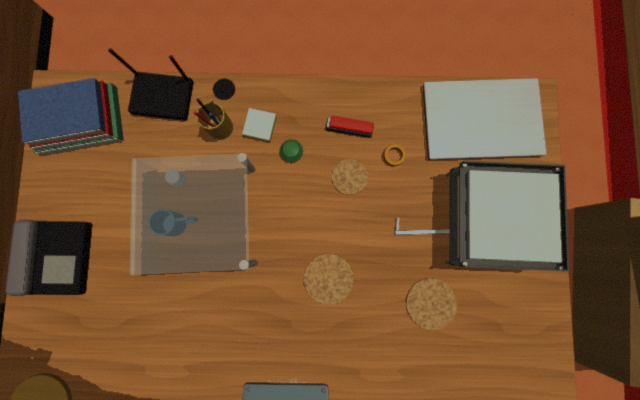

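View pics/side0.png

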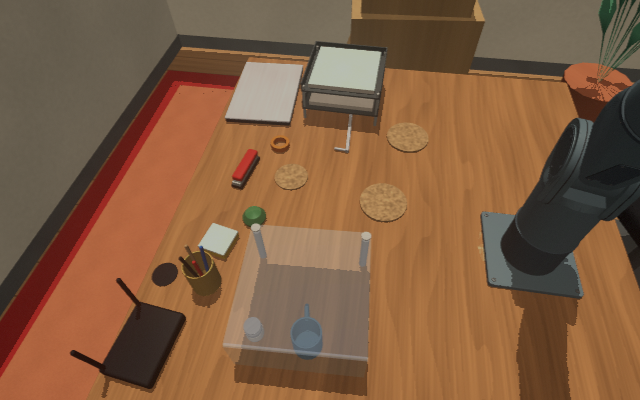

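Top view: the riser spans (130–248, 155–273). Under it are the mug at (170,222) with its handle at (192,220), and the tin at (175,178). The hook bar runs from (397,232) to (450,232), with the prong up to (397,218). The coasters are at (350,177) (the smallest), (329,279) and (431,303). The side view agrees. Next I measure.

Run:
```python
from h import *
T=dict(np.load('top0.npz'));S=dict(np.load('side0.npz'))
np.set_printoptions(precision=4,suppress=True)
PT,PS=pts(T),pts(S)
for n,u,v in [('desk',300,230),('coaS',350,177),('coaM',329,279),('coaL',431,303),('hookbar',420,232),('hookbar2',440,231),('prong',397,222),('traytop',510,210),('trayfront',452,200),('mug',165,222),('riserplate',215,240),('riserfront',246,215),('tin',174,178),('postL',242,158),('postR',243,265),('weight',291,151),('notes',260,124),('stapler',350,126),('tape',394,148),('penc',212,118),('papers',480,120),('monbox',165,95)]:
    print(n,PT[v,u],'ray0',ray(T,u,v,0)[:2])
# coasters via hsv mask
for nm,c,P in(('T',T,PT),('S',S,PS)):
    hsv=cv2.cvtColor(c['color'],cv2.COLOR_RGB2HSV)
    h=P[...,2]
    m=((h>0.003)&(h<0.02)).astype(np.uint8)
    n,l,st,ce=cv2.connectedComponentsWithStats(m)
    for i in range(1,n):
        if st[i,4]>60:
            q=P[l==i];print(nm,'low',st[i],q.mean(0),np.ptp(q[:,:2],axis=0))
    for nm2,lo,hi in(('mugblue',(95,60,40),(125,255,255)),):
        m=cv2.inRange(hsv,lo,hi)
        n,l,st,ce=cv2.connectedComponentsWithStats(m)
        for i in range(1,n):
            if st[i,4]>60: print(nm,nm2,st[i],ce[i])
print('hsv mug',cv2.cvtColor(T['color'],cv2.COLOR_RGB2HSV)[222,[160,165,170,185,190,195,210]].tolist())
print('hsv mugS',cv2.cvtColor(S['color'],cv2.COLOR_RGB2HSV)[[325,345,310],[307,307,307]].tolist())
for nm,c,(u0,u1,v0,v1) in (('T',T,(125,255,150,280)),('S',S,(225,375,220,390)),('H',T,(385,460,205,245))):
    im=cv2.resize(c['color'][v0:v1,u0:u1],None,fx=5 if nm!='S' else 4,fy=5 if nm!='S' else 4,interpolation=cv2.INTER_CUBIC)[:,:,::-1]
    cv2.imwrite(f'pics/crop{nm}.png',im[:600,:800])
```

```text
desk [ 0.5017 -0.0275  0.0016] ray0 [ 0.5018 -0.0274]
coaS [ 0.6499 -0.1618  0.0029] ray0 [ 0.6505 -0.162 ]
coaM [ 0.3729 -0.108   0.006 ] ray0 [ 0.3724 -0.1081]
coaL [ 0.316  -0.3758  0.013 ] ray0 [ 0.3143 -0.3795]
hookbar [ 0.5012 -0.3502  0.0119] ray0 [ 0.5018 -0.3533]
hookbar2 [ 0.5048 -0.4038  0.0123] ray0 [ 0.5054 -0.4077]
prong [ 0.5272 -0.2891  0.0098] ray0 [ 0.528 -0.291]
traytop [ 0.5507 -0.5338  0.132 ] ray0 [ 0.5661 -0.6007]
trayfront [ 0.5846 -0.4266  0.0457] ray0 [ 0.591  -0.4425]
mug [0.5085 0.2836 0.131 ] ray0 [0.5174 0.3401]
riserplate [0.4681 0.1628 0.1326] ray0 [0.471  0.2017]
riserfront [0.5282 0.0927 0.1325] ray0 [0.5402 0.1208]
tin [0.6147 0.2698 0.1302] ray0 [0.6393 0.3238]
postL [0.6651 0.1074 0.1363] ray0 [0.699  0.1388]
postR [0.4114 0.0941 0.1348] ray0 [0.4055 0.1231]
weight [0.7126 0.0001 0.0322] ray0 [0.7214 0.0032]
notes [0.7891 0.0879 0.0251] ray0 [0.7978 0.0925]
stapler [ 0.7828 -0.1581  0.0393] ray0 [ 0.7964 -0.1608]
tape [ 0.7323 -0.2825  0.0093] ray0 [ 0.735  -0.2842]
penc [0.7691 0.1898 0.1209] ray0 [0.8129 0.2284]
papers [ 0.812  -0.5178  0.0226] 
[... 1621 characters left out ...]
7 188] [ 0.7834 -0.1384  0.0106] [0.0541 0.1491]
S low [274 164  35  28 643] [ 0.6532 -0.1559  0.0057] [0.103  0.1108]
S low [ 359  183   48   39 1413] [ 0.376  -0.1017  0.0066] [0.1332 0.1363]
S low [ 480  211  104   87 3592] [0.0226 0.0396 0.0111] [0.2199 0.2292]
S low [203 233  36  26 134] [0.7706 0.1134 0.0116] [0.0736 0.0748]
S low [194 276  28  20 104] [0.77   0.2267 0.0118] [0.0568 0.052 ]
S low [144 316  42  73 227] [0.8131 0.3836 0.0128] [0.0305 0.1566]
S low [232 361 132  16 273] [0.5243 0.3698 0.0117] [0.2787 0.0183]
hsv mug [[93, 40, 76], [90, 46, 95], [97, 58, 97], [96, 52, 94], [75, 17, 90], [16, 70, 105], [14, 87, 106]]
hsv mugS [[101, 41, 107], [102, 48, 122], [101, 41, 118]]
```

View pics/cropT.png

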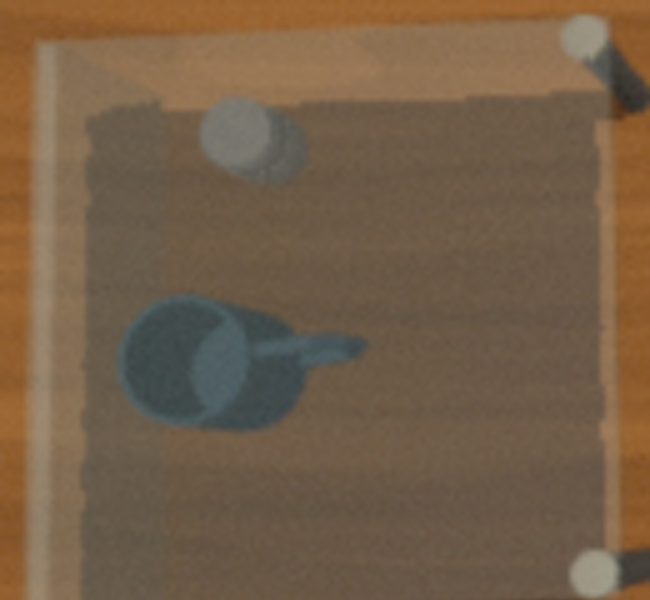

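View pics/cropS.png

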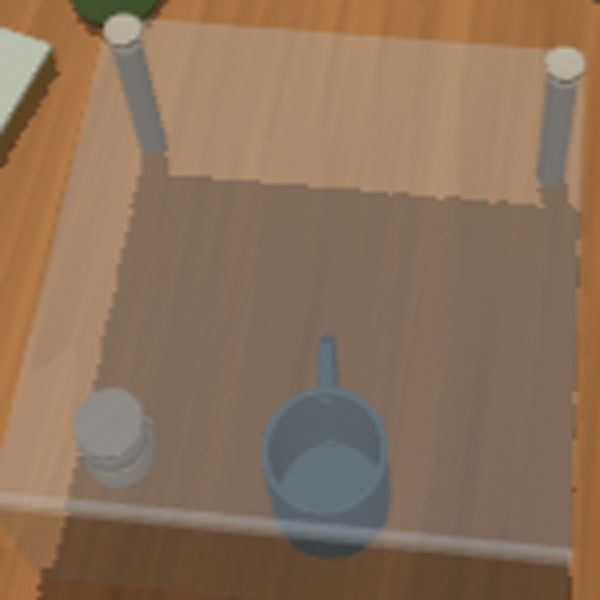

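```bash
cat >> h.py <<'E'
def tri(a,ua,b,ub):
    A=[];B=[]
    for c,(u,v) in((a,ua),(b,ub)):
        K=c['intrinsics'];d=np.array([(u-K[0,2])/K[0,0],(v-K[1,2])/K[1,1],1.])@c['R'];d/=np.linalg.norm(d)
        M=np.eye(3)-np.outer(d,d);A.append(M);B.append(M@(-c['t']@c['R']))
    p=np.linalg.solve(A[0]+A[1],B[0]+B[1]);return p,[np.linalg.norm(A[i]@p-B[i]) for i in(0,1)]
E
python3 - <<'E'
from h import *
T=dict(np.load('top0.npz'));S=dict(np.load('side0.npz'))
np.set_printoptions(precision=4,suppress=True)
for n,a,b in(('rim',(161.4,222.1),(306.4,332.9)),('handle_end',(197.2,218.8),(306.5,305.5)),('tin',(172.0,176.3),(252.3,325.5)),('postL',(241.9,157.2),(255.4,227.4)),('postR',(243.9,264.7),(366,235.7))):
    print(n,*tri(T,a,S,b))
for n,u in(('T rim',(161.4,222.1)),):print(ray(T,*u,.085),ray(S,306.4,332.9,.085))
for a,b in(((241.9,157.2),(255.4,227.4)),((243.9,264.7),(366,235.7))):print('post',ray(T,*a,.13),ray(S,*b,.13))
print('hand',ray(T,197.2,218.8,.06),ray(S,306.5,305.5,.06))
for nm,c in(('T',T),('S',S)):
    P=pts(c);h=P[...,2]
    m=(abs(P[...,0]-.51)<.05)&(P[...,1]<-.25)&(P[...,1]>-.42)&(h>.0045)&(h<.02)
    q=P[m];
    bar=q[(q[:,1]<-.30)&(q[:,1]>-.41)]
    k=np.polyfit(bar[:,1],bar[:,0],1);print(nm,'bar x=%.4f*y+%.4f'%tuple(k),'z',np.median(bar[:,2]),'resid',np.std(bar[:,0]-np.polyval(k,bar[:,1])))
    print(' tip y max',np.sort(q[:,1])[-6:],'prong x max',np.sort(q[:,0])[-6:],'at y',q[np.argsort(q[:,0])[-6:],1])
    f=(P[...,0]>.45)&(P[...,0]<.68)&(P[...,1]<-.36)&(h>.05)&(h<.2);g=P[f]
    for x0 in np.arange(.45,.68,.04):
        s=g[abs(g[:,0]-x0)<.02]
        if len(s):print('  tray front x%.2f'%x0,np.sort(s[:,1])[-8:].mean(),len(s))
    print(' tray x ext',np.percentile(g[:,0],[0.5,99.5]))
cv2.imwrite('pics/H.png',cv2.resize(S['color'][35:165,290:390],None,fx=4.5,fy=4.5,interpolation=cv2.INTER_CUBIC)[:,:,::-1])
E
```

```text
rim [0.5124 0.3148 0.0797] [np.float64(0.0008378688991465764), np.float64(0.0008378688991465703)]
handle_end [0.5268 0.2405 0.0374] [np.float64(0.0021491728169306112), np.float64(0.0021491728169306112)]
tin [0.6347 0.3082 0.0511] [np.float64(0.0005910240680923899), np.float64(0.0005910240680922802)]
postL [0.6697 0.1095 0.1289] [np.float64(0.00075570433844442), np.float64(0.0007557043384444035)]
postR [0.4129 0.0933 0.1291] [np.float64(0.001022727723441111), np.float64(0.001022727723441111)]
[0.5112 0.3124 0.085 ] [0.5127 0.3165 0.085 ]
post [0.6687 0.1092 0.13  ] [0.6702 0.1102 0.13  ]
post [0.412  0.0931 0.13  ] [0.414  0.0939 0.13  ]
hand [0.5229 0.2325 0.06  ] [0.5263 0.2494 0.06  ]
T bar x=-0.0357*y+0.4906 z 0.012232636179139599 resid 0.013054757671928601
 tip y max [-0.283  -0.2819 -0.2682 -0.2602 -0.2575 -0.2548] prong x max [0.5488 0.5523 0.5529 0.5556 0.5568 0.5599] at y [-0.2548 -0.3011 -0.3364 -0.3339 -0.415  -0.2843]
  tray front x0.45 -0.41584690195980356 962
  tray front x0.49 -0.4164582003189596 1890
  tray front x0.53 -0.41767714513663884 1851
  tray front x0.57 -0.4187202554344717 1819
  tray front x0.61 -0.42005453509201984 1811
  tray front x0.65 -0.42057441893990544 1681
 tray x ext [0.451 0.664]
S bar x=-0.0225*y+0.4973 z 0.011982218368827442 resid 0.012027225805574714
 tip y max [-0.2811 -0.2808 -0.2803 -0.2801 -0.2794 -0.2677] prong x max [0.5388 0.5412 0.5415 0.5417 0.5489 0.5558] at y [-0.2928 -0.2872 -0.2893 -0.2908 -0.3641 -0.3213]
  tray front x0.45 -0.4142490733705354 410
  tray front x0.49 -0.4136045550132218 798
  tray front x0.53 -0.41517329664541214 787
  tray front x0.57 -0.41745012195935943 771
  tray front x0.61 -0.4177011380192919 770
  tray front x0.65 -0.41874379256701866 756
 tray x ext [0.451  0.6663]
```

View pics/H.png

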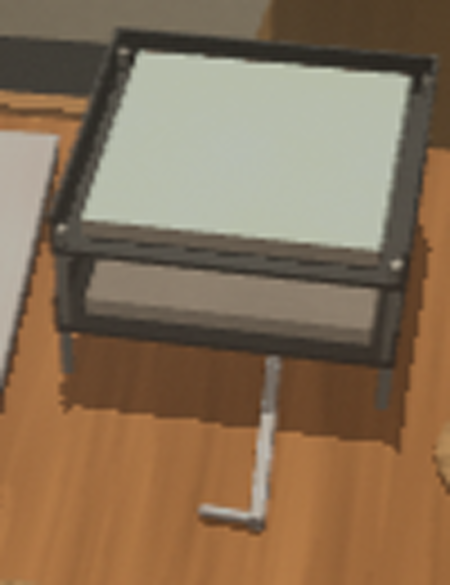

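The side crop shows the prong tip at (203,512), the bar end at (259,522) and the bar meeting the tray at (273,360). The rim height triangulates to about 0.080 m and the posts stand 257 mm apart, both matching the text. Next I fit the bar line by colour and turn the tool square to the desk.

```bash
cat >> h.py <<'E'
def hookpix(c,box):
    u0,u1,v0,v1=box;im=c['color'][v0:v1,u0:u1];hsv=cv2.cvtColor(im,cv2.COLOR_RGB2HSV)
    m=(hsv[...,1]<75)&(hsv[...,2]>105);v,u=np.nonzero(m);return u+u0,v+v0
def hookpts(c,box,h=.011):
    u,v=hookpix(c,box);return np.array([ray(c,a,b,h)[:2] for a,b in zip(u,v)])
def yaw(s):
    w,x,y,z=s['eef_rot'];R=np.array([2*(x*y-w*z),1-2*(x*x+z*z)]);return np.arctan2(R[1],R[0])
def go(x,y,z,yw):
    "print slide/roll from current pose to a TCP target (z = grasp point height), yaw of tool y"
    s=ctrl.sense();a=yaw(s);d=np.array([x,y,z+.147])-s['tool_pos']
    ty=np.array([np.cos(a),np.sin(a),0]);tx=np.array([-np.sin(a),np.cos(a),0])
    print('slide',np.round([d@tx/.1,d@ty/.1,-d[2]/.1],3),'roll',round(-np.degrees((yw-a+np.pi/2)%np.pi-np.pi/2)/60,3),'yaw now',round(a,3),'gp',np.round(s['tool_pos']-[0,0,.147],4),'t',round(float(s['clock']),2),'F',np.round(s['wrist_force'],1),'gap',round(float(s['finger_gap']),4))
E
python3 - <<'E'
from h import *
T=dict(np.load('top0.npz'));S=dict(np.load('side0.npz'))
np.set_printoptions(precision=4,suppress=True)
for n,c,b in(('T',T,(388,450,208,245)),('S',S,(328,358,112,160))):
    q=hookpts(c,b);bar=q[(q[:,1]<-.305)&(abs(q[:,0]-.503)<.02)]
    k=np.polyfit(bar[:,1],bar[:,0],1)
    print(n,len(q),len(bar),'x=%.4f*y+%.4f'%tuple(k),'x(-.33)',np.polyval(k,-.33),'sd',np.std(bar[:,0]-np.polyval(k,bar[:,1])),'ymax',np.percentile(q[:,1],[98,100]),'xmax',q[:,0].max(),'ymin',bar[:,1].min())
go(.503,-.32,.1,0)
E
```

```text
T 210 137 x=-0.0569*y+0.4818 x(-.33) 0.5005839987564739 sd 0.0031814675236197286 ymax [-0.2859 -0.2832] xmax 0.5406875404081807 ymin -0.4203440015839156
S 137 99 x=-0.0542*y+0.4848 x(-.33) 0.5027120158436907 sd 0.0030268961432187705 ymax [-0.2825 -0.2811] xmax 0.5410144285274076 ymin -0.45215922045355816
slide [-5.754 -8.058  1.569] roll 1.212 yaw now 1.269 gp [0.1931 0.6204 0.2569] t 0.1 F [ 0.1 -0.3  0.4] gap 0.0883
```

Call:
drive_tool:
  increments:
    - {"slide":[-0.57,-0.82,0],"roll":1,"fingers":60}
    - {"slide":[-0.57,-0.82,0],"roll":1,"fingers":60}
    - {"slide":[-0.57,-0.82,0],"roll":1,"fingers":60}
    - {"slide":[-0.57,-0.82,0],"roll":1,"fingers":60}
    - {"slide":[-0.57,-0.82,0],"roll":1,"fingers":60}
    - {"slide":[-0.57,-0.82,0],"roll":1,"fingers":60}
    - {"slide":[-0.57,-0.82,0],"roll":1,"fingers":60}
    - {"slide":[-0.57,-0.82,0],"roll":1,"fingers":60}
    - {"slide":[-0.57,-0.82,0],"roll":1,"fingers":60}

```text
clock: 0.85
tool_pos: [0.2231, 0.5252, 0.4043]
eef_rot: [0.0, 0.627, 0.779, -0.0]
wrist_force: [-0.4, 0.3, 0.1]
finger_gap: 0.0599
grasp_force: 0.0
```

Call:
drive_tool:
  increments:
    - {"slide":[-0.965,0.198,0],"roll":0.153,"fingers":60}
    - {"slide":[-0.965,0.198,0],"roll":0.153,"fingers":60}
    - {"slide":[-0.965,0.198,0],"roll":0.153,"fingers":60}
    - {"slide":[-0.965,0.198,0],"roll":0.153,"fingers":60}

```text
clock: 1.18
tool_pos: [0.266, 0.4318, 0.4046]
eef_rot: [0.001, 0.687, 0.727, -0.001]
wrist_force: [0.2, 1.2, 1.1]
finger_gap: 0.0601
grasp_force: 0.0
```

Call:
drive_tool:
  increments:
    - {"slide":[-1,0.25,0],"roll":0,"fingers":60}
    - {"slide":[-1,0.25,0],"roll":0,"fingers":60}
    - {"slide":[-1,0.25,0],"roll":0,"fingers":60}

```text
clock: 1.43
tool_pos: [0.2957, 0.3343, 0.4044]
eef_rot: [0.0, 0.686, 0.728, -0.001]
wrist_force: [0.5, -0.3, -0.2]
finger_gap: 0.0599
grasp_force: 0.0
```

Call:
drive_tool:
  increments:
    - {"slide":[-1,0.25,0],"roll":0,"fingers":60}
    - {"slide":[-1,0.25,0],"roll":0,"fingers":60}
    - {"slide":[-1,0.25,0],"roll":0,"fingers":60}

```text
clock: 1.68
tool_pos: [0.3267, 0.2359, 0.4047]
eef_rot: [0.0, 0.686, 0.728, -0.0]
wrist_force: [-0.9, -0.2, -0.4]
finger_gap: 0.06
grasp_force: 0.0
```

Call:
drive_tool:
  increments:
    - {"slide":[-1,0.25,0],"roll":0,"fingers":60}
    - {"slide":[-1,0.25,0],"roll":0,"fingers":60}
    - {"slide":[-1,0.25,0],"roll":0,"fingers":60}

```text
clock: 1.93
tool_pos: [0.3579, 0.1378, 0.4049]
eef_rot: [0.0, 0.686, 0.728, 0.0]
wrist_force: [0.0, -1.1, 0.3]
finger_gap: 0.0602
grasp_force: 0.0
```

Call:
drive_tool:
  increments:
    - {"slide":[-1,0.25,0],"roll":0,"fingers":60}
    - {"slide":[-1,0.25,0],"roll":0,"fingers":60}
    - {"slide":[-1,0.25,0],"roll":0,"fingers":60}

```text
clock: 2.18
tool_pos: [0.3893, 0.0395, 0.4052]
eef_rot: [0.001, 0.686, 0.728, 0.0]
wrist_force: [0.6, -0.3, -0.6]
finger_gap: 0.0597
grasp_force: 0.0
```

Call:
drive_tool:
  increments:
    - {"slide":[-1,0.25,0],"roll":0,"fingers":60}
    - {"slide":[-1,0.25,0],"roll":0,"fingers":60}
    - {"slide":[-1,0.25,0],"roll":0,"fingers":60}

```text
clock: 2.43
tool_pos: [0.4207, -0.059, 0.4054]
eef_rot: [0.001, 0.686, 0.728, 0.0]
wrist_force: [0.0, 0.7, -0.4]
finger_gap: 0.0598
grasp_force: 0.0
```

Call:
drive_tool:
  increments:
    - {"slide":[-1,0.25,0.5],"roll":0,"fingers":60}
    - {"slide":[-1,0.25,0.5],"roll":0,"fingers":60}
    - {"slide":[-1,0.25,0.5],"roll":0,"fingers":60}
    - {"slide":[-1,0.25,0.5],"roll":0,"fingers":60}

```text
clock: 2.77
tool_pos: [0.4511, -0.1583, 0.3529]
eef_rot: [0.001, 0.687, 0.727, -0.002]
wrist_force: [-0.5, 0.3, -0.3]
finger_gap: 0.0601
grasp_force: 0.0
```

```bash
python3 -c "
from h import *
go(.5017,-.33,.021,.055)"
```

```text
slide [-1.743  0.408  1.849] roll 0.002 yaw now 0.057 gp [ 0.4511 -0.1583  0.2059] t 2.77 F [-0.5  0.3 -0.3] gap 0.0601
```

Call:
drive_tool:
  increments:
    - {"slide":[-0.9,0.2,0.5],"roll":0,"fingers":60}
    - {"slide":[-0.9,0.2,0.5],"roll":0,"fingers":60}
    - {"slide":[-0.9,0.2,0.5],"roll":0,"fingers":60}
    - {"slide":[-0.9,0.2,0.5],"roll":0,"fingers":60}

```text
clock: 3.1
tool_pos: [0.4765, -0.245, 0.303]
eef_rot: [0.0, 0.686, 0.728, -0.001]
wrist_force: [-0.8, 0.1, -0.5]
finger_gap: 0.0603
grasp_force: 0.0
```

Call:
drive_tool:
  increments:
    - {"slide":[-0.84,0.2,0.85],"roll":0,"fingers":40}
    - {"slide":[-0.84,0.2,0.85],"roll":0,"fingers":40}
    - {"slide":[-0.84,0.2,0.85],"roll":0,"fingers":40}
    - {"slide":[-0.84,0.2,0.85],"roll":0,"fingers":40}
    - {"slide":[-0.84,0.2,0.85],"roll":0,"fingers":40}
    - {"slide":[-0.84,0.2,0.85],"roll":0,"fingers":40}

```text
clock: 3.6
tool_pos: [0.502, -0.3235, 0.2203]
eef_rot: [-0.0, 0.684, 0.729, 0.001]
wrist_force: [0.4, 0.9, 0.4]
finger_gap: 0.0402
grasp_force: 0.0
```

```bash
python3 -c "
from h import *
go(.5017,-.33,.021,.055)"
```

```text
slide [-0.065 -0.007  0.523] roll 0.008 yaw now 0.063 gp [ 0.502  -0.3235  0.0733] t 3.6 F [0.4 0.9 0.4] gap 0.0402
```

Call:
drive_tool:
  increments:
    - {"slide":[-0.05,0,0.3],"roll":0.008,"fingers":40}
    - {"slide":[-0.05,0,0.45],"roll":0.008,"fingers":40}
    - {"slide":[-0.05,0,0.515],"roll":0.008,"fingers":40}
    - {"slide":[-0.05,0,0.515],"roll":0.008,"fingers":40}
    - {"slide":[-0.05,0,0.515],"roll":0.008,"fingers":30}
    - {"slide":[-0.05,0,0.515],"roll":0.008,"fingers":0}
    - {"slide":[-0.05,0,0.515],"roll":0.008,"fingers":0}
    - {"slide":[-0.05,0,0.515],"roll":0.008,"fingers":0}
    - {"slide":[-0.05,0,0.515],"roll":0.008,"fingers":0}
    - {"slide":[-0.05,0,0.515],"roll":0.008,"fingers":0}
  force: 40

```text
clock: 4.43
tool_pos: [0.5016, -0.3303, 0.1688]
eef_rot: [0.0, 0.688, 0.726, 0.0]
wrist_force: [-0.3, 1.0, 5.3]
finger_gap: 0.0096
grasp_force: 40.0
```

Call:
drive_tool:
  increments:
    - {"slide":[0.1,0,-0.01],"roll":0,"fingers":0}
    - {"slide":[0.3,0,-0.01],"roll":0,"fingers":0}
    - {"slide":[0.5,0,-0.01],"roll":0,"fingers":0}
    - {"slide":[0.7,0,-0.01],"roll":0,"fingers":0}
    - {"slide":[0.9,0,-0.01],"roll":0,"fingers":0}
    - {"slide":[1,0,-0.01],"roll":0,"fingers":0}

```text
clock: 4.93
tool_pos: [0.496, -0.2271, 0.1689]
eef_rot: [-0.001, 0.687, 0.727, 0.0]
wrist_force: [-0.1, -0.2, -0.6]
finger_gap: 0.0095
grasp_force: 40.0
```

Call:
drive_tool:
  increments:
    - {"slide":[0.2,0,0],"roll":0,"fingers":0}
    - {"slide":[0.4,0,0],"roll":0,"fingers":0}
    - {"slide":[0.6,0,0],"roll":0,"fingers":0}
    - {"slide":[0.8,0,0],"roll":0,"fingers":0}
    - {"slide":[0.95,0,0],"roll":0,"fingers":0}
    - {"slide":[1,0,0],"roll":0,"fingers":0}
    - {"slide":[1,0,0],"roll":0,"fingers":0}

```text
clock: 5.52
tool_pos: [0.4908, -0.1292, 0.1691]
eef_rot: [-0.0, 0.687, 0.726, 0.0]
wrist_force: [0.3, -0.3, -0.2]
finger_gap: 0.0099
grasp_force: 40.0
```

Run:
```python
from h import *
go(.5,-.1,.021,.055)
for n in('top','side'):
    c=grab(n,n+'1');np.savez(n+'1.npz',**c)
a=cv2.imread('pics/top1.png')[90:330,200:600]
cv2.imwrite('pics/v1.png',cv2.resize(a,None,fx=2,fy=2))
```

```text
slide [0.286 0.108 0.011] roll 0.0 yaw now 0.056 gp [ 0.4908 -0.1292  0.0221] t 5.52 F [ 0.3 -0.3 -0.2] gap 0.0099
```

View pics/v1.png

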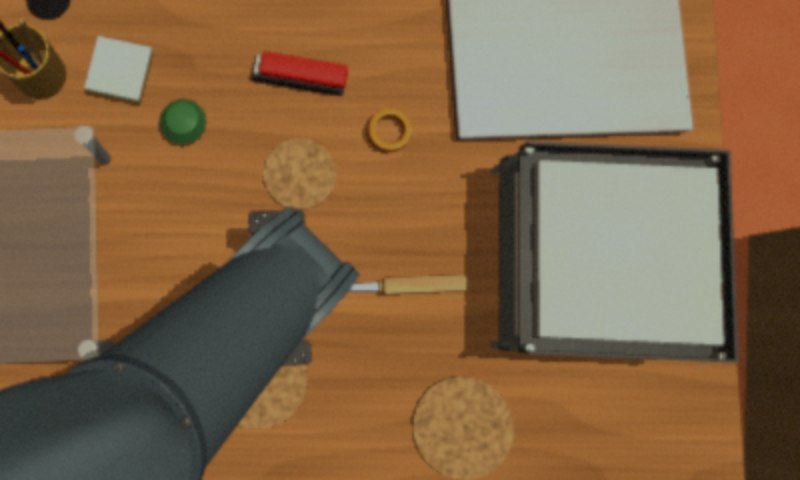

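Picture: the arm is over the bar. The wooden handle is fully clear of the tray, at crop (384–466, 286). I release and lift, then measure the handle.

Call:
drive_tool:
  increments:
    - {"slide":[0,0,0],"roll":0,"fingers":40}
    - {"slide":[0,0,0],"roll":0,"fingers":40}
    - {"slide":[0,0,0],"roll":0,"fingers":40}
    - {"slide":[0,0,0],"roll":0,"fingers":40}
    - {"slide":[0,0,-0.3],"roll":0,"fingers":50}
    - {"slide":[0,0,-0.7],"roll":0,"fingers":50}
    - {"slide":[-0.4,0,-0.7],"roll":0,"fingers":50}
    - {"slide":[-0.8,0,-0.7],"roll":0,"fingers":50}
    - {"slide":[-0.8,0,-0.7],"roll":0,"fingers":50}

```text
clock: 6.37
tool_pos: [0.4946, -0.2181, 0.2413]
eef_rot: [0.004, 0.691, 0.723, -0.001]
wrist_force: [-0.4, -0.7, 0.7]
finger_gap: 0.0498
grasp_force: 0.0
```

Run:
```python
from h import *
np.set_printoptions(precision=4,suppress=True)
go(.505,-.32,.021,.055)
T=grab('top','top2');S=grab('side','side2')
for nm,c,(u0,u1,v0,v1) in (('T',T,(375,445,215,250)),('S',S,(300,390,90,160))):
    hsv=cv2.cvtColor(c['color'][v0:v1,u0:u1],cv2.COLOR_RGB2HSV)
    print(nm,'ref',hsv[233-v0,415-u0] if nm=='T' else '')
    for vmin in (140,):
        m=cv2.inRange(hsv,(10,60,vmin),(25,150,255));n,l,st,ce=cv2.connectedComponentsWithStats(m)
        i=1+np.argmax(st[1:,4]);v,u=np.nonzero(l==i);q=np.array([ray(c,a+u0,b+v0,.024)[:2] for a,b in zip(u,v)])
        r=cv2.minAreaRect((q*1000).astype(np.float32));print(vmin,st[i],'rect mm',r,'mean',q.mean(0))
```

```text
slide [-1.023  0.057  0.733] roll -0.009 yaw now 0.046 gp [ 0.4946 -0.2181  0.0943] t 6.37 F [-0.4 -0.7  0.7] gap 0.0498
T ref [80 36 85]
140 [53 32  1  1  1] rect mm ((461.4261779785156, -367.5099792480469), (0.0, 0.0), 0.0) mean [ 0.4614 -0.3675]
S ref 
140 [  0   0  25  70 496] rect mm ((629.1996459960938, -381.433837890625), (75.89028930664062, 335.65234375), 11.189740180969238) mean [ 0.6332 -0.3166]
```

Run:
```python
from h import *
np.set_printoptions(precision=4,suppress=True)
T=dict(np.load('top1.npz'));P=pts(T)
print(cv2.cvtColor(T['color'],cv2.COLOR_RGB2HSV)[233,[385,396,405,415,425,432,440]].tolist(),cv2.cvtColor(T['color'],cv2.COLOR_RGB2HSV)[225,[400,420]].tolist())
m=(P[...,2]>.017)&(P[...,2]<.03)&(abs(P[...,0]-.5)<.03)&(P[...,1]<-.25)&(P[...,1]>-.41)
m=cv2.morphologyEx(m.astype(np.uint8),cv2.MORPH_OPEN,np.ones((2,2)))
v,u=np.nonzero(m);q=P[v,u];k=np.polyfit(q[:,1],q[:,0],1)
print(len(q),'z',np.median(q[:,2]),'y',np.percentile(q[:,1],[1,50,99]),'x=%.4f y+%.4f'%tuple(k),'u',u.min(),u.max())
S=dict(np.load('side1.npz'));P=pts(S)
m=(P[...,2]>.017)&(P[...,2]<.03)&(abs(P[...,0]-.5)<.03)&(P[...,1]<-.25)&(P[...,1]>-.41)
q=P[m];print(len(q)); 
if len(q)>20:
    k=np.polyfit(q[:,1],q[:,0],1);print('y',np.percentile(q[:,1],[1,50,99]),'x=%.4f y+%.4f'%tuple(k))
print(ray(T,391.7,232.5,.024),ray(T,433.3,232.5,.024))
```

```text
[[94, 12, 176], [22, 119, 167], [20, 124, 167], [21, 124, 168], [21, 121, 168], [20, 122, 163], [14, 179, 94]] [[15, 171, 155], [14, 171, 148]]
350 z 0.02426433010182272 y [-0.3877 -0.328  -0.2721] x=-0.0686 y+0.4761 u 391 433
0
[ 0.498 -0.272  0.024] [ 0.4998 -0.3823  0.024 ]
```

Call:
drive_tool:
  increments:
    - {"slide":[-0.4,0.04,0],"roll":-0.014,"fingers":50}
    - {"slide":[-0.8,0.06,0],"roll":-0.014,"fingers":50}
    - {"slide":[-1,0.06,0],"roll":-0.014,"fingers":50}
    - {"slide":[-1,0.06,0.2],"roll":-0.014,"fingers":50}
    - {"slide":[-1,0.06,0.2],"roll":-0.014,"fingers":50}

```text
clock: 6.88
tool_pos: [0.5052, -0.3095, 0.2166]
eef_rot: [-0.002, 0.683, 0.73, -0.0]
wrist_force: [-0.6, 1.3, -1.1]
finger_gap: 0.0502
grasp_force: 0.0
```

```bash
python3 -c "
from h import *
go(.501,-.332,.0215,.062)"
```

```text
slide [-0.222 -0.057  0.481] roll 0.004 yaw now 0.067 gp [ 0.5052 -0.3095  0.0696] t 6.88 F [-0.6  1.3 -1.1] gap 0.0502
```

Call:
drive_tool:
  increments:
    - {"slide":[-0.22,-0.05,0],"roll":0.004,"fingers":50}
    - {"slide":[-0.22,-0.05,0.25],"roll":0.004,"fingers":50}
    - {"slide":[-0.22,-0.05,0.42],"roll":0.004,"fingers":50}
    - {"slide":[-0.22,-0.05,0.48],"roll":0.004,"fingers":50}
    - {"slide":[-0.22,-0.05,0.48],"roll":0.004,"fingers":40}
    - {"slide":[-0.22,-0.05,0.48],"roll":0.004,"fingers":0}
    - {"slide":[-0.22,-0.05,0.48],"roll":0.004,"fingers":0}
    - {"slide":[-0.22,-0.05,0.48],"roll":0.004,"fingers":0}
    - {"slide":[-0.22,-0.05,0.48],"roll":0.004,"fingers":0}
    - {"slide":[-0.22,-0.05,0.48],"roll":0.004,"fingers":0}
  force: 60

```text
clock: 7.72
tool_pos: [0.5033, -0.3322, 0.1722]
eef_rot: [0.001, 0.684, 0.729, 0.0]
wrist_force: [-0.5, 2.3, 5.7]
finger_gap: 0.0217
grasp_force: 60.0
```

```bash
python3 -c "
from h import *
go(.5017,-.33,.0215,.1)"
```

```text
slide [ 0.023 -0.015  0.037] roll -0.034 yaw now 0.064 gp [ 0.5033 -0.3322  0.0252] t 7.72 F [-0.5  2.3  5.7] gap 0.0217
```

Call:
drive_tool:
  increments:
    - {"slide":[0,0,-0.1],"roll":-0.034,"fingers":0}
    - {"slide":[0.1,0,-0.25],"roll":-0.034,"fingers":0}
    - {"slide":[0.3,0,-0.4],"roll":-0.034,"fingers":0}
    - {"slide":[0.5,0,-0.4],"roll":-0.034,"fingers":0}
    - {"slide":[0.7,0,-0.4],"roll":-0.034,"fingers":0}
    - {"slide":[0.9,0,-0.4],"roll":-0.034,"fingers":0}
    - {"slide":[0.9,0,-0.4],"roll":-0.034,"fingers":0}
    - {"slide":[0.9,0,-0.4],"roll":-0.034,"fingers":0}
    - {"slide":[0.9,0,-0.4],"roll":-0.034,"fingers":0}

```text
clock: 8.47
tool_pos: [0.4972, -0.2432, 0.2118]
eef_rot: [0.001, 0.671, 0.741, -0.0]
wrist_force: [0.5, 0.0, -0.4]
finger_gap: 0.0212
grasp_force: 60.0
```

Run:
```python
from h import *
np.set_printoptions(precision=4,suppress=True)
go(.484,.02,.05,.1)
T=grab('top','top3');S=grab('side','side3');np.savez('top3.npz',**T);np.savez('side3.npz',**S)
a=cv2.imread('pics/top3.png')[120:320,180:440];b=cv2.imread('pics/side3.png')[90:290,260:520]
cv2.imwrite('pics/v3.png',cv2.resize(np.vstack([a,b]),None,fx=1.5,fy=1.5))
```

```text
slide [2.632 0.131 0.148] roll -0.0 yaw now 0.1 gp [ 0.4972 -0.2432  0.0648] t 8.47 F [ 0.5  0.  -0.4] gap 0.0212
```

View pics/v3.png

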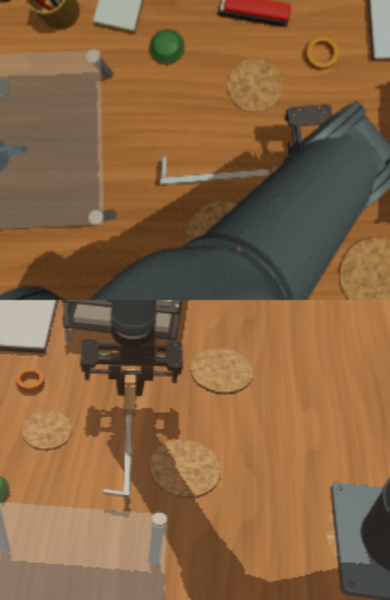

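Picture: the hook is held level. The prong corner is at crop (162,183) in the top view and (127,494) in the side view. I triangulate it and check the droop.

```bash
cat >> h.py <<'E'
def hookfit(T,S,bx,tb,sb,zlo=.015,zhi=.09):
    "bar line and droop from depth, in boxes (u0,u1,v0,v1) of top and side"
    for n,c,(u0,u1,v0,v1) in(('T',T,tb),('S',S,sb)):
        P=pts(c);hsv=cv2.cvtColor(c['color'],cv2.COLOR_RGB2HSV)
        m=np.zeros(P.shape[:2],bool);m[v0:v1,u0:u1]=1
        m&=(hsv[...,1]<75)&(hsv[...,2]>105)&(P[...,2]>zlo)&(P[...,2]<zhi)
        q=P[m]
        if len(q)<15: print(n,'few',len(q));continue
        i=q[:,1]<np.percentile(q[:,1],97)-.02;b=q[i]
        kz=np.polyfit(b[:,1],b[:,2],1);kx=np.polyfit(b[:,1],b[:,0],1)
        print(n,len(q),'ymax',np.percentile(q[:,1],[97,100]),'xmax',np.percentile(q[:,0],[98,100]),'x=%.4fy+%.4f'%tuple(kx),'slope z %.4f'%kz[0],'z at end %.4f'%np.polyval(kz,q[:,1].max()),'x end %.4f'%np.polyval(kx,q[:,1].max()))
E
python3 - <<'E'
from h import *
np.set_printoptions(precision=4,suppress=True)
T=dict(np.load('top3.npz'));S=dict(np.load('side3.npz'))
print('tip',*tri(T,(288.7,225.3),S,(329.3,217.3)));print('corner',*tri(T,(288,242),S,(344.7,219.3)))
hookfit(T,S,0,(280,358,220,250),(326,352,165,224))
E
```

```text
tip [ 0.512  -0.0007  0.0456] [np.float64(0.0009167756032804619), np.float64(0.0009167756032805723)]
corner [ 0.4701 -0.0001  0.0462] [np.float64(0.0021543503655942187), np.float64(0.0021543503655942183)]
T 302 ymax [0.0007 0.0027] xmax [0.5088 0.5143] x=-0.1017y+0.4725 slope z -0.0042 z at end 0.0514 x end 0.4722
S 220 ymax [0.0026 0.004 ] xmax [0.5113 0.5163] x=-0.1025y+0.4747 slope z -0.0076 z at end 0.0501 x end 0.4743
```

Call:
drive_tool:
  increments:
    - {"slide":[0.2,0.04,0.06],"roll":0,"fingers":0}
    - {"slide":[0.5,0.04,0.06],"roll":0,"fingers":0}
    - {"slide":[0.8,0.04,0.06],"roll":0,"fingers":0}
    - {"slide":[0.9,0.04,0.06],"roll":0,"fingers":0}

```text
clock: 8.9
tool_pos: [0.4919, -0.1492, 0.2047]
eef_rot: [-0.002, 0.67, 0.742, 0.0]
wrist_force: [-1.5, 1.5, -0.6]
finger_gap: 0.0216
grasp_force: 60.0
```

Call:
drive_tool:
  increments:
    - {"slide":[0.2,0.04,0.06],"roll":0,"fingers":0}
    - {"slide":[0.5,0.04,0.06],"roll":0,"fingers":0}
    - {"slide":[0.8,0.04,0.06],"roll":0,"fingers":0}
    - {"slide":[0.9,0.04,0.06],"roll":0,"fingers":0}
    - {"slide":[0.9,0.04,0.06],"roll":0,"fingers":0}
    - {"slide":[0.9,0.04,0.06],"roll":0,"fingers":0}

```text
clock: 9.4
tool_pos: [0.4876, -0.0635, 0.1995]
eef_rot: [0.001, 0.671, 0.741, -0.0]
wrist_force: [0.5, -0.8, -1.1]
finger_gap: 0.0217
grasp_force: 60.0
```

Run:
```python
from h import *
go(.484,.021,.0472,.1)
```

```text
slide [0.845 0.048 0.053] roll -0.001 yaw now 0.099 gp [ 0.4876 -0.0635  0.0525] t 9.4 F [ 0.5 -0.8 -1.1] gap 0.0217
```

Call:
drive_tool:
  increments:
    - {"slide":[0.15,0.05,0.05],"roll":0,"fingers":0}
    - {"slide":[0.3,0.05,0.05],"roll":0,"fingers":0}
    - {"slide":[0.45,0.05,0.05],"roll":0,"fingers":0}
    - {"slide":[0.6,0.05,0.05],"roll":0,"fingers":0}
    - {"slide":[0.75,0.05,0.05],"roll":0,"fingers":0}
    - {"slide":[0.845,0.05,0.05],"roll":0,"fingers":0}
    - {"slide":[0.845,0.05,0.05],"roll":0,"fingers":0}
    - {"slide":[0.845,0.05,0.05],"roll":0,"fingers":0}

```text
clock: 10.07
tool_pos: [0.4842, 0.0208, 0.1944]
eef_rot: [0.001, 0.671, 0.741, -0.0]
wrist_force: [0.5, -0.1, -0.8]
finger_gap: 0.0217
grasp_force: 60.0
```

Run:
```python
from h import *
go(.5253,.0254,.0472,.1)
T=grab('top','top4');S=grab('side','side4');np.savez('top4.npz',**T);np.savez('side4.npz',**S)
a=cv2.resize(cv2.imread('pics/top4.png')[150:280,125:255],None,fx=4,fy=4,interpolation=cv2.INTER_CUBIC);b=cv2.resize(cv2.imread('pics/side4.png')[220:390,235:375],None,fx=520/170,fy=520/170,interpolation=cv2.INTER_CUBIC)[:,:280*2]
w=np.hstack([a,b]);print(w.shape);cv2.imwrite('pics/v4.png',w[:,:800])
```

```text
slide [0.006 0.414 0.002] roll -0.002 yaw now 0.098 gp [0.4842 0.0208 0.0474] t 10.07 F [ 0.5 -0.1 -0.8] gap 0.0217
(520, 948, 3)
```

View pics/v4.png

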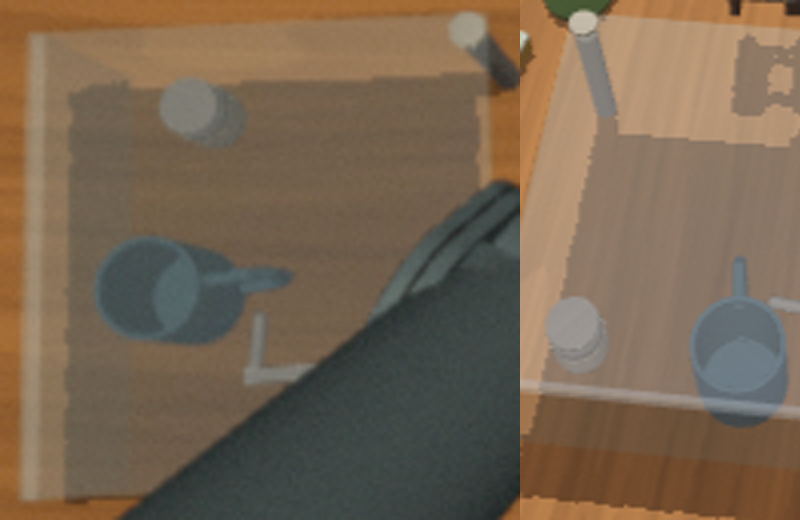

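Run:
```python
from h import *
np.set_printoptions(precision=4,suppress=True)
T=dict(np.load('top4.npz'));S=dict(np.load('side4.npz'))
print('tipT',ray(T,190,229,.03),'cornerT',ray(T,188,244.5,.03),'tipS',ray(S,316.7,318.7,.03))
print('tri',tri(T,(190,229),S,(316.7,318.7)))
print('handle outT',ray(T,197.7,219.3,.04),'rimT',ray(T,161.4,222.1,.085))
```

```text
tipT [0.498  0.2602 0.03  ] cornerT [0.4574 0.2629 0.03  ] tipS [0.5017 0.2642 0.03  ]
tri (array([0.5002, 0.2622, 0.0247]), [np.float64(0.0019126870315584045), np.float64(0.0019126870315581271)])
handle outT [0.5232 0.238  0.04  ] rimT [0.5112 0.3124 0.085 ]
```

Everything agrees: the prong tip is 16 mm short of the handle, and its line passes through the middle of the opening. I slide it sideways through the loop.

Call:
drive_tool:
  increments:
    - {"slide":[0,0.06,0],"roll":0,"fingers":0}
    - {"slide":[0,0.12,0],"roll":0,"fingers":0}
    - {"slide":[0,0.18,0],"roll":0,"fingers":0}
    - {"slide":[0,0.24,0],"roll":0,"fingers":0}
    - {"slide":[0,0.3,0],"roll":0,"fingers":0}
    - {"slide":[0,0.36,0],"roll":0,"fingers":0}
    - {"slide":[0,0.4,0],"roll":0,"fingers":0}
    - {"slide":[0,0.4,0],"roll":0,"fingers":0}

```text
clock: 10.83
tool_pos: [0.5246, 0.0262, 0.1943]
eef_rot: [0.0, 0.671, 0.741, 0.0]
wrist_force: [-0.0, 1.1, -0.4]
finger_gap: 0.0215
grasp_force: 60.0
```

Call:
drive_tool:
  increments:
    - {"slide":[-0.03,0,0],"roll":0,"fingers":0}
    - {"slide":[-0.07,0,0],"roll":0,"fingers":0}
    - {"slide":[-0.11,0,0],"roll":0,"fingers":0}
    - {"slide":[-0.15,0,0],"roll":0,"fingers":0}
    - {"slide":[-0.19,0,0],"roll":0,"fingers":0}
    - {"slide":[-0.23,0,0],"roll":0,"fingers":0}
    - {"slide":[-0.27,0,0],"roll":0,"fingers":0}
    - {"slide":[-0.3,0,0],"roll":0,"fingers":0}

```text
clock: 11.5
tool_pos: [0.5266, -0.0043, 0.1943]
eef_rot: [-0.0, 0.671, 0.741, 0.0]
wrist_force: [-0.4, 2.3, 0.2]
finger_gap: 0.0216
grasp_force: 60.0
```

Run:
```python
from h import *
go(.53,0,.0472,.1)
T=grab('top','top5');S=grab('side','side5');np.savez('top5.npz',**T);np.savez('side5.npz',**S)
a=cv2.resize(cv2.imread('pics/top5.png')[150:280,125:255],None,fx=4,fy=4,interpolation=cv2.INTER_CUBIC);b=cv2.resize(cv2.imread('pics/side5.png')[220:390,255:347],None,fx=520/170,fy=520/170,interpolation=cv2.INTER_CUBIC)
cv2.imwrite('pics/v5.png',np.hstack([a,b])[:,:800])
```

```text
slide [0.039 0.038 0.001] roll -0.001 yaw now 0.099 gp [ 0.5266 -0.0043  0.0473] t 11.5 F [-0.4  2.3  0.2] gap 0.0216
```

View pics/v5.png

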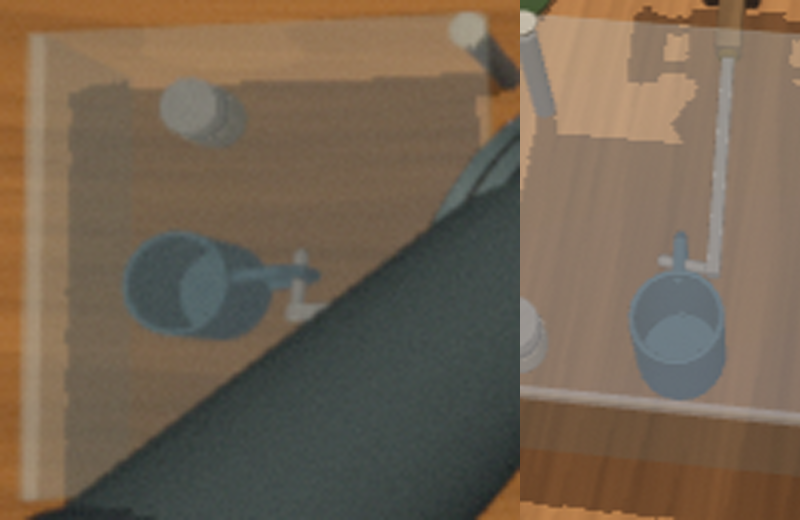

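The prong at crop (300,255–310) passes through the mug's handle, and the mug has followed about 20 mm. I keep pulling gently along the riser axis.

Call:
drive_tool:
  increments:
    - {"slide":[-0.05,0,0],"roll":0,"fingers":0}
    - {"slide":[-0.1,0,0],"roll":0,"fingers":0}
    - {"slide":[-0.16,0,0],"roll":0,"fingers":0}
    - {"slide":[-0.22,-0.01,0],"roll":0,"fingers":0}
    - {"slide":[-0.28,-0.01,0],"roll":0,"fingers":0}
    - {"slide":[-0.34,-0.01,0],"roll":0,"fingers":0}
    - {"slide":[-0.4,-0.01,0],"roll":0,"fingers":0}
    - {"slide":[-0.46,-0.02,0],"roll":0,"fingers":0}
    - {"slide":[-0.52,-0.02,0],"roll":0,"fingers":0}
    - {"slide":[-0.58,-0.02,0],"roll":0,"fingers":0}
    - {"slide":[-0.64,-0.02,0],"roll":0,"fingers":0}
    - {"slide":[-0.7,-0.03,0],"roll":0,"fingers":0}
    - {"slide":[-0.76,-0.03,0],"roll":0,"fingers":0}
    - {"slide":[-0.82,-0.03,0],"roll":0,"fingers":0}
    - {"slide":[-0.88,-0.03,0],"roll":0,"fingers":0}
    - {"slide":[-0.94,-0.03,0],"roll":0,"fingers":0}
    - {"slide":[-1,-0.03,0],"roll":0,"fingers":0}

```text
clock: 13.02
tool_pos: [0.5336, -0.1042, 0.1942]
eef_rot: [-0.0, 0.671, 0.741, -0.0]
wrist_force: [-0.0, 2.5, -0.4]
finger_gap: 0.0213
grasp_force: 60.0
```

Run:
```python
from h import *
np.set_printoptions(precision=4,suppress=True)
go(.545,-.304,.0472,.1)
T=grab('top','top6');S=grab('side','side6')
for n,c,(u0,u1,v0,v1) in(('T',T,(135,250,185,262)),('S',S,(260,365,230,372))):
    hsv=cv2.cvtColor(c['color'][v0:v1,u0:u1],cv2.COLOR_RGB2HSV)
    m=cv2.inRange(hsv,(90,35,60),(118,255,255));k,l,st,ce=cv2.connectedComponentsWithStats(m)
    for i in range(1,k):
        if st[i,4]>100: print(n,st[i]+[u0,v0,0,0,0],ce[i]+[u0,v0])
```

```text
slide [-1.999 -0.084  0.   ] roll -0.001 yaw now 0.099 gp [ 0.5336 -0.1042  0.0472] t 13.02 F [-0.   2.5 -0.4] gap 0.0213
T [197 205  45  25 663] [213.7089 217.644 ]
S [297 257  27  49 474] [310.6519 289.5759]
```

Call:
drive_tool:
  increments:
    - {"slide":[-0.06,0,0],"roll":0,"fingers":0}
    - {"slide":[-0.12,0,0],"roll":0,"fingers":0}
    - {"slide":[-0.18,0,0],"roll":0,"fingers":0}
    - {"slide":[-0.24,-0.01,0],"roll":0,"fingers":0}
    - {"slide":[-0.3,-0.01,0],"roll":0,"fingers":0}
    - {"slide":[-0.36,-0.01,0],"roll":0,"fingers":0}
    - {"slide":[-0.42,-0.02,0],"roll":0,"fingers":0}
    - {"slide":[-0.48,-0.02,0],"roll":0,"fingers":0}
    - {"slide":[-0.54,-0.02,0],"roll":0,"fingers":0}
    - {"slide":[-0.6,-0.03,0],"roll":0,"fingers":0}
    - {"slide":[-0.66,-0.03,0],"roll":0,"fingers":0}
    - {"slide":[-0.72,-0.03,0],"roll":0,"fingers":0}
    - {"slide":[-0.78,-0.04,0],"roll":0,"fingers":0}
    - {"slide":[-0.84,-0.04,0],"roll":0,"fingers":0}
    - {"slide":[-0.9,-0.04,0],"roll":0,"fingers":0}
    - {"slide":[-0.96,-0.04,0],"roll":0,"fingers":0}
    - {"slide":[-1,-0.04,0],"roll":0,"fingers":0}

```text
clock: 14.53
tool_pos: [0.5394, -0.2045, 0.1943]
eef_rot: [0.0, 0.671, 0.741, -0.0]
wrist_force: [-0.8, 2.1, -0.7]
finger_gap: 0.0217
grasp_force: 60.0
```

Call:
drive_tool:
  increments:
    - {"slide":[-0.06,0,0],"roll":0,"fingers":0}
    - {"slide":[-0.12,0,0],"roll":0,"fingers":0}
    - {"slide":[-0.18,0,0],"roll":0,"fingers":0}
    - {"slide":[-0.24,-0.01,0],"roll":0,"fingers":0}
    - {"slide":[-0.3,-0.01,0],"roll":0,"fingers":0}
    - {"slide":[-0.36,-0.01,0],"roll":0,"fingers":0}
    - {"slide":[-0.42,-0.02,0],"roll":0,"fingers":0}
    - {"slide":[-0.48,-0.02,0],"roll":0,"fingers":0}
    - {"slide":[-0.54,-0.02,0],"roll":0,"fingers":0}
    - {"slide":[-0.6,-0.03,0],"roll":0,"fingers":0}
    - {"slide":[-0.66,-0.03,0],"roll":0,"fingers":0}
    - {"slide":[-0.72,-0.03,0],"roll":0,"fingers":0}
    - {"slide":[-0.78,-0.04,0],"roll":0,"fingers":0}
    - {"slide":[-0.84,-0.04,0],"roll":0,"fingers":0}
    - {"slide":[-0.9,-0.04,0],"roll":0,"fingers":0}
    - {"slide":[-0.96,-0.04,0],"roll":0,"fingers":0}
    - {"slide":[-1,-0.04,0],"roll":0,"fingers":0}
    - {"slide":[-1,-0.04,0],"roll":0,"fingers":0}
    - {"slide":[-1,-0.04,0],"roll":0,"fingers":0}

```text
clock: 16.12
tool_pos: [0.5453, -0.3041, 0.1943]
eef_rot: [0.001, 0.671, 0.741, -0.0]
wrist_force: [-0.1, 0.2, -0.1]
finger_gap: 0.0213
grasp_force: 60.0
```

```bash
cat >> h.py <<'E'
def mug(names=('top','side')):
    out={}
    for n in names:
        c=vision.camera(n);P=pts(c);hsv=cv2.cvtColor(c['color'],cv2.COLOR_RGB2HSV)
        m=cv2.inRange(hsv,(95,90,30),(120,255,255))>0
        m&=(P[...,0]>.35)&(P[...,0]<.78)&(P[...,1]>-.36)&(P[...,1]<.12)&(P[...,2]>-.01)&(P[...,2]<.2)
        q=P[m]
        if len(q)<30: print(n,'few',len(q));continue
        zt=np.percentile(q[:,2],98);r=q[q[:,2]>zt-.008]
        # rim: circle fit after dropping outliers
        A=np.c_[2*r[:,:2],np.ones(len(r))];s=np.linalg.lstsq(A,(r[:,:2]**2).sum(1),rcond=None)[0]
        rad=np.sqrt(s[2]+s[:2]@s[:2]);h=q[(np.hypot(*(q[:,:2]-s[:2]).T)>.045)]
        print(n,len(q),'ztop',round(zt,4),'rim',len(r),s[:2],'rad',round(rad,4),'bbox mid',(r[:,:2].min(0)+r[:,:2].max(0))/2,np.ptp(r[:,:2],axis=0),'handle',len(h),h.mean(0) if len(h) else '')
        out[n]=c
    return out
E
python3 - <<'E'
from h import *
np.set_printoptions(precision=4,suppress=True)
go(.545,-.304,.0472,.1)
o=mug()
T=o.get('top') or grab('top');S=o.get('side') or grab('side')
a=T['color'][130:330,180:480,::-1];b=S['color'][90:290,220:520,::-1]
cv2.imwrite('pics/v7.png',cv2.resize(np.vstack([a,b]),None,fx=1.5,fy=1.5))
E
```

```text
slide [ 0.002 -0.003  0.001] roll -0.001 yaw now 0.099 gp [ 0.5453 -0.3041  0.0473] t 16.12 F [-0.1  0.2 -0.1] gap 0.0213
top 504 ztop 0.0864 rim 62 [ 0.5413 -0.0078] rad 0.0305 bbox mid [ 0.5394 -0.0163] [0.0608 0.0805] handle 13 [ 0.543  -0.0613  0.0691]
side few 0
```

View pics/v7.png

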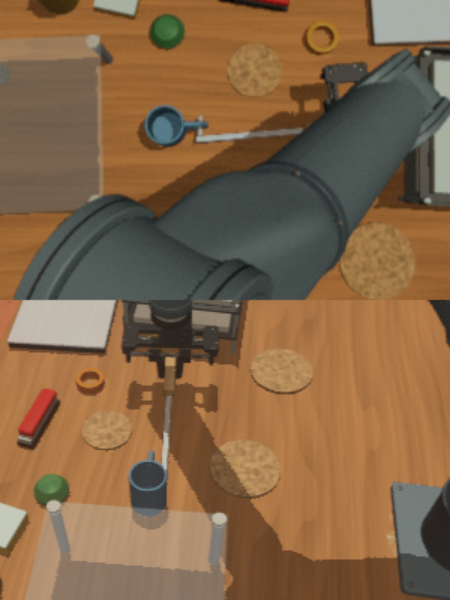

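The mug stands outside the riser, with its rim at top-crop (164,125) and its handle towards the prong at (200,128). I back the prong off, withdraw it sideways, and lay the hook down.

Call:
drive_tool:
  increments:
    - {"slide":[0.06,0,0],"roll":0,"fingers":0}
    - {"slide":[0.12,0,0],"roll":0,"fingers":0}
    - {"slide":[0.12,-0.06,0],"roll":0,"fingers":0}
    - {"slide":[0.12,-0.14,0],"roll":0,"fingers":0}
    - {"slide":[0.12,-0.24,0],"roll":0,"fingers":0}
    - {"slide":[0.12,-0.34,0],"roll":0,"fingers":0}
    - {"slide":[0.12,-0.44,0],"roll":0,"fingers":0}
    - {"slide":[0.12,-0.52,0],"roll":0,"fingers":0}
    - {"slide":[0.12,-0.52,0.08],"roll":0,"fingers":0}
    - {"slide":[0.12,-0.52,0.16],"roll":0,"fingers":0}
    - {"slide":[0.12,-0.52,0.21],"roll":0,"fingers":0}
    - {"slide":[0.12,-0.52,0.217],"roll":0,"fingers":0}
    - {"slide":[0.12,-0.52,0.217],"roll":0,"fingers":0}

```text
clock: 17.35
tool_pos: [0.4927, -0.2964, 0.1721]
eef_rot: [-0.001, 0.671, 0.742, 0.0]
wrist_force: [-2.1, 2.2, 5.9]
finger_gap: 0.0212
grasp_force: 60.0
```

Run:
```python
from h import *
np.set_printoptions(precision=4,suppress=True)
go(.495,-.3,.0252,.1)
o=mug(('top',));T=o['top'];S=grab('side')
hookfit(T,S,0,(285,400,195,260),(300,360,150,240),.003,.03)
```

```text
slide [-0.038  0.019 -0.001] roll -0.0 yaw now 0.1 gp [ 0.4927 -0.2964  0.0251] t 17.35 F [-2.1  2.2  5.9] gap 0.0212
top 511 ztop 0.0872 rim 60 [ 0.5402 -0.0061] rad 0.0299 bbox mid [ 0.5332 -0.0101] [0.0483 0.0679] handle 24 [ 0.543  -0.0608  0.0576]
T 284 ymax [-0.0523 -0.0501] xmax [0.5043 0.5098] x=-0.1006y+0.4627 slope z -0.0016 z at end 0.0127 x end 0.4677
S 201 ymax [-0.0485 -0.0184] xmax [0.5077 0.5683] x=-0.0962y+0.4655 slope z -0.0013 z at end 0.0115 x end 0.4673
```

Call:
drive_tool:
  increments:
    - {"slide":[0,0,0],"roll":0,"fingers":30}
    - {"slide":[0,0,0],"roll":0,"fingers":40}
    - {"slide":[0,0,0],"roll":0,"fingers":50}
    - {"slide":[0,0,0],"roll":0,"fingers":50}
    - {"slide":[0,0,-0.2],"roll":0,"fingers":60}
    - {"slide":[0,0,-0.5],"roll":0,"fingers":60}
    - {"slide":[0,0,-0.8],"roll":0,"fingers":88}
    - {"slide":[0,0,-1],"roll":0,"fingers":88}

```text
clock: 18.12
tool_pos: [0.4928, -0.2971, 0.2748]
eef_rot: [0.001, 0.671, 0.741, 0.0]
wrist_force: [0.5, -0.7, -0.1]
finger_gap: 0.0714
grasp_force: 0.0
```

Call:
drive_tool:
  increments:
    - {"slide":[0.3,0.1,-0.4],"roll":0,"fingers":88}
    - {"slide":[0.6,0.2,-0.4],"roll":0,"fingers":88}
    - {"slide":[0.9,0.25,-0.4],"roll":0,"fingers":88}
    - {"slide":[1,0.26,-0.4],"roll":0,"fingers":88}

```text
clock: 18.45
tool_pos: [0.5099, -0.1896, 0.3128]
eef_rot: [-0.001, 0.669, 0.743, 0.002]
wrist_force: [0.6, 0.5, -0.6]
finger_gap: 0.0881
grasp_force: 0.0
```

Call:
drive_tool:
  increments:
    - {"slide":[0.3,0.1,0],"roll":0,"fingers":88}
    - {"slide":[0.6,0.2,0],"roll":0,"fingers":88}
    - {"slide":[0.9,0.25,0],"roll":0,"fingers":88}
    - {"slide":[0.95,0.26,0],"roll":0,"fingers":88}

```text
clock: 18.78
tool_pos: [0.5256, -0.0921, 0.3118]
eef_rot: [-0.001, 0.669, 0.744, 0.001]
wrist_force: [0.2, 0.1, -0.2]
finger_gap: 0.0881
grasp_force: 0.0
```

Call:
drive_tool:
  increments:
    - {"slide":[0.3,0.1,0],"roll":0,"fingers":88}
    - {"slide":[0.6,0.2,0],"roll":0,"fingers":88}
    - {"slide":[0.9,0.26,0],"roll":0,"fingers":88}
    - {"slide":[0.9,0.26,0],"roll":0,"fingers":88}
    - {"slide":[0.9,0.26,0],"roll":0,"fingers":88}
    - {"slide":[0.9,0.26,0],"roll":0,"fingers":88}

```text
clock: 19.28
tool_pos: [0.5416, -0.0066, 0.3125]
eef_rot: [0.0, 0.672, 0.741, -0.0]
wrist_force: [0.4, 0.6, 0.3]
finger_gap: 0.0881
grasp_force: 0.0
```

Run:
```python
from h import *
np.set_printoptions(precision=4,suppress=True)
go(.541,-.005,.055,.07)
S=grab('side');P=pts(S)
m=(abs(P[...,0]-.541)<.06)&(abs(P[...,1]+.005)<.08)&(P[...,2]>.075)&(P[...,2]<.095)
q=P[m];print(len(q), q.min(0) if len(q) else '',q.max(0) if len(q) else '')
hookfit(S,S,0,(300,375,110,240),(300,375,110,240),.003,.03)
```

```text
slide [ 0.017 -0.005  1.105] roll 0.027 yaw now 0.098 gp [ 0.5416 -0.0066  0.1655] t 19.28 F [0.4 0.6 0.3] gap 0.0881
209 [ 0.5105 -0.06    0.075 ] [0.5755 0.0302 0.0884]
T 136 ymax [-0.049  -0.0464] xmax [0.5074 0.5108] x=-0.0919y+0.4658 slope z 0.0014 z at end 0.0121 x end 0.4701
S 136 ymax [-0.049  -0.0464] xmax [0.5074 0.5108] x=-0.0919y+0.4658 slope z 0.0014 z at end 0.0121 x end 0.4701
```

Call:
drive_tool:
  increments:
    - {"slide":[0.02,0,0.2],"roll":0.02,"fingers":88}
    - {"slide":[0.02,0,0.4],"roll":0.02,"fingers":88}
    - {"slide":[0.02,0,0.6],"roll":0.02,"fingers":88}
    - {"slide":[0.02,0,0.8],"roll":0.02,"fingers":88}
    - {"slide":[0.02,0,0.9],"roll":0.02,"fingers":88}

```text
clock: 19.75
tool_pos: [0.5407, -0.0052, 0.2207]
eef_rot: [-0.001, 0.68, 0.733, -0.001]
wrist_force: [0.1, -0.1, -0.4]
finger_gap: 0.0881
grasp_force: 0.0
```

Call:
drive_tool:
  increments:
    - {"slide":[0,0,0.1],"roll":0,"fingers":88}
    - {"slide":[0,0,0.19],"roll":0,"fingers":88}
    - {"slide":[0,0,0.19],"roll":0,"fingers":88}
    - {"slide":[0,0,0.19],"roll":0,"fingers":72}
    - {"slide":[0,0,0.19],"roll":0,"fingers":66}
    - {"slide":[0,0,0.19],"roll":0,"fingers":55}
    - {"slide":[0,0,0.19],"roll":0,"fingers":50}
    - {"slide":[0,0,0.19],"roll":0,"fingers":50}
    - {"slide":[0,0,0.19],"roll":0,"fingers":50}
    - {"slide":[0,0,0.19],"roll":0,"fingers":50}
  force: 25

```text
clock: 20.58
tool_pos: [0.5418, -0.0033, 0.2042]
eef_rot: [0.0, 0.679, 0.734, 0.0]
wrist_force: [-2.0, 0.5, 6.3]
finger_gap: 0.064
grasp_force: 24.9
```

```bash
python3 -c "
from h import *
go(.652,-.158,.12,.07)"
```

```text
slide [-1.628  0.977 -0.628] roll 0.008 yaw now 0.078 gp [ 0.5418 -0.0033  0.0572] t 20.58 F [-2.   0.5  6.3] gap 0.064
```

Call:
drive_tool:
  increments:
    - {"slide":[0,0,-0.15],"roll":0,"fingers":50}
    - {"slide":[0,0,-0.35],"roll":0,"fingers":50}
    - {"slide":[0,0,-0.55],"roll":0,"fingers":50}
    - {"slide":[-0.2,0.15,-0.6],"roll":0,"fingers":50}
    - {"slide":[-0.45,0.3,-0.6],"roll":0,"fingers":50}
    - {"slide":[-0.7,0.45,-0.6],"roll":0,"fingers":50}
    - {"slide":[-0.8,0.5,-0.6],"roll":0,"fingers":50}

```text
clock: 21.17
tool_pos: [0.5992, -0.0826, 0.2641]
eef_rot: [0.002, 0.68, 0.733, -0.0]
wrist_force: [0.5, -1.2, -3.3]
finger_gap: 0.0641
grasp_force: 24.9
```

Call:
drive_tool:
  increments:
    - {"slide":[-0.2,0.1,0],"roll":0,"fingers":50}
    - {"slide":[-0.45,0.25,0],"roll":0,"fingers":50}
    - {"slide":[-0.7,0.4,0],"roll":0,"fingers":50}
    - {"slide":[-0.83,0.48,0],"roll":0,"fingers":50}
    - {"slide":[-0.83,0.48,0],"roll":0,"fingers":50}
    - {"slide":[-0.83,0.48,0],"roll":0,"fingers":50}
    - {"slide":[-0.83,0.48,0],"roll":0,"fingers":50}

```text
clock: 21.75
tool_pos: [0.6514, -0.1568, 0.2627]
eef_rot: [-0.001, 0.679, 0.735, -0.0]
wrist_force: [-0.5, 0.3, -3.4]
finger_gap: 0.0644
grasp_force: 24.9
```

Run:
```python
from h import *
np.set_printoptions(precision=4,suppress=True)
go(.652,-.158,.0627,.07)
mug()
```

```text
slide [-0.012  0.005  0.53 ] roll 0.009 yaw now 0.079 gp [ 0.6514 -0.1568  0.1157] t 21.75 F [-0.5  0.3 -3.4] gap 0.0644
top few 11
side few 0
```

Call:
drive_tool:
  increments:
    - {"slide":[-0.01,0,0.12],"roll":0,"fingers":50}
    - {"slide":[-0.01,0,0.26],"roll":0,"fingers":50}
    - {"slide":[-0.01,0,0.38],"roll":0,"fingers":50}
    - {"slide":[-0.01,0,0.46],"roll":0,"fingers":50}
    - {"slide":[-0.01,0,0.5],"roll":0,"fingers":50}
    - {"slide":[-0.01,0,0.52],"roll":0,"fingers":50}
    - {"slide":[-0.01,0,0.53],"roll":0,"fingers":50}
    - {"slide":[-0.01,0,0.53],"roll":0,"fingers":50}

```text
clock: 22.52
tool_pos: [0.6523, -0.1593, 0.2106]
eef_rot: [0.0, 0.679, 0.734, 0.0]
wrist_force: [0.9, 0.7, -3.1]
finger_gap: 0.0643
grasp_force: 24.9
```

```bash
python3 -c "
from h import *
go(.652,-.158,.0627,.07)"
```

```text
slide [ 0.013 -0.002  0.009] roll 0.008 yaw now 0.078 gp [ 0.6523 -0.1593  0.0636] t 22.52 F [ 0.9  0.7 -3.1] gap 0.0643
```

Force still shows the mug hanging about 1 mm above the cork. I lower it 2 mm more, then open and rise.

Call:
drive_tool:
  increments:
    - {"slide":[0.01,0,0.01],"roll":0,"fingers":50}
    - {"slide":[0.01,0,0.02],"roll":0,"fingers":50}
    - {"slide":[0.01,0,0.02],"roll":0,"fingers":50}
    - {"slide":[0.01,0,0.02],"roll":0,"fingers":50}

```text
clock: 22.85
tool_pos: [0.6524, -0.158, 0.2093]
eef_rot: [0.0, 0.679, 0.734, 0.0]
wrist_force: [-1.0, 0.7, 1.9]
finger_gap: 0.0638
grasp_force: 24.9
```

Call:
drive_tool:
  increments:
    - {"slide":[0,0,0],"roll":0,"fingers":70}
    - {"slide":[0,0,0],"roll":0,"fingers":80}
    - {"slide":[0,0,0],"roll":0,"fingers":88}
    - {"slide":[0,0,0],"roll":0,"fingers":88}
    - {"slide":[0,0,0],"roll":0,"fingers":88}
    - {"slide":[0,0,-0.1],"roll":0,"fingers":88}
    - {"slide":[0,0,-0.3],"roll":0,"fingers":88}
    - {"slide":[0,0,-0.6],"roll":0,"fingers":88}
    - {"slide":[0,0,-1],"roll":0,"fingers":88}

```text
clock: 23.6
tool_pos: [0.6511, -0.1577, 0.308]
eef_rot: [-0.002, 0.679, 0.734, -0.001]
wrist_force: [1.0, -0.2, 1.0]
finger_gap: 0.0881
grasp_force: 0.0
```

Call:
drive_tool:
  increments:
    - {"slide":[0.3,0,-0.3],"roll":0,"fingers":88}
    - {"slide":[0.6,0,-0.6],"roll":0,"fingers":88}
    - {"slide":[1,0,-1],"roll":0,"fingers":88}
    - {"slide":[1,0,-1],"roll":0,"fingers":88}

```text
clock: 23.93
tool_pos: [0.6452, -0.0543, 0.4132]
eef_rot: [0.001, 0.677, 0.736, 0.003]
wrist_force: [0.5, -0.0, 0.7]
finger_gap: 0.0877
grasp_force: 0.0
```

Call:
drive_tool:
  increments:
    - {"slide":[0.3,0,0],"roll":0,"fingers":88}
    - {"slide":[0.6,0,0],"roll":0,"fingers":88}
    - {"slide":[1,0,0],"roll":0,"fingers":88}
    - {"slide":[1,0,0],"roll":0,"fingers":88}

```text
clock: 24.27
tool_pos: [0.6361, 0.0502, 0.4078]
eef_rot: [-0.002, 0.675, 0.738, 0.001]
wrist_force: [-0.5, 2.4, -0.6]
finger_gap: 0.0881
grasp_force: 0.0
```

Call:
drive_tool:
  increments:
    - {"slide":[0.3,0,0],"roll":0,"fingers":88}
    - {"slide":[0.6,0,0],"roll":0,"fingers":88}
    - {"slide":[1,0,0],"roll":0,"fingers":88}
    - {"slide":[1,0,0],"roll":0,"fingers":88}

```text
clock: 24.6
tool_pos: [0.6277, 0.15, 0.4076]
eef_rot: [-0.002, 0.675, 0.738, 0.001]
wrist_force: [-0.4, 2.2, -0.4]
finger_gap: 0.088
grasp_force: 0.0
```

Run:
```python
from h import *
np.set_printoptions(precision=4,suppress=True)
go(.652,-.158,.0627,.07)
o=mug();T=grab('top');S=grab('side')
hookfit(T,S,0,(290,400,195,260),(300,375,110,240),.003,.03)
a=T['color'][60:260,180:480,::-1];b=S['color'][90:290,220:520,::-1]
cv2.imwrite('pics/v9.png',cv2.resize(np.vstack([a,b]),None,fx=1.5,fy=1.5))
```

```text
slide [-3.089 -0.031  1.979] roll 0.018 yaw now 0.089 gp [0.6277 0.15   0.2606] t 24.6 F [-0.4  2.2 -0.4] gap 0.088
top 512 ztop 0.0921 rim 77 [ 0.651  -0.1587] rad 0.0301 bbox mid [ 0.6499 -0.1593] [0.0607 0.0628] handle 16 [ 0.6539 -0.2186  0.0523]
side few 0
T 298 ymax [-0.0524 -0.0501] xmax [0.5043 0.5098] x=-0.0996y+0.4628 slope z -0.0004 z at end 0.0127 x end 0.4678
S 214 ymax [-0.0493 -0.0463] xmax [0.5067 0.5106] x=-0.0985y+0.4653 slope z -0.0030 z at end 0.0115 x end 0.4699
```

View pics/v9.png

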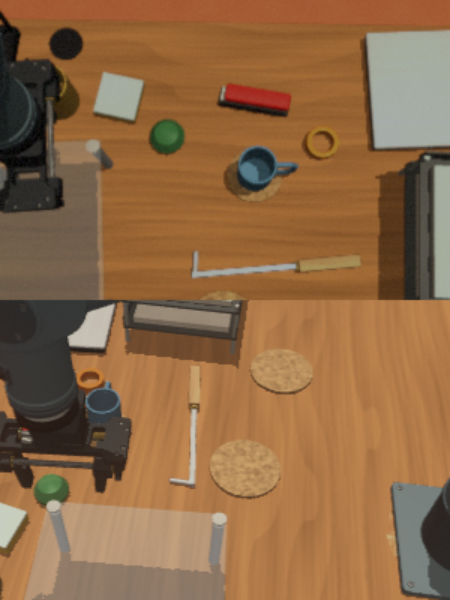

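The mug's rim centre is at (0.651, −0.159), within 2 mm of the coaster's centre. Its top is at 0.092 m, about the 0.090 m of an upright mug on the coaster. The hook lies flat and clear of the mug.

```bash
python3 -c "
from h import *
print(workorder.hand_in())"
```

```text
the job is handed in; nothing more can be done
None
```

I handed the job in at about 25 s: the mug stands upright on the smallest coaster, within about 2 mm of its centre by my camera measurement, the hook lies flat and clear of it, and no other object looked moved in the last picture; the hand-in gave back no verdict.

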